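# Dial the job code on the weld trainer

## Robot

A 7-joint arm with a two-finger parallel gripper is mounted at the origin on the work surface. World frame = base frame: x ahead of the robot, y to its left, z up, the work surface at z = 0. Lengths are in m, angles in degrees, forces in N, time in s.
With the tool pointing down it reaches from about 0.425 to 0.875 m from the base axis. Payload 4.7 kg.
Tool frame: the origin (TCP) lies on the centre line of the jaws, within the pads' length; the fingertips stand 8 mm ahead of it and the grasp point (between the pads) lies 11 mm behind it; z points along the fingers, y is the direction in which the jaws open and shut (so a half turn about z gives the same grasp; the last joint's range is limited). The gripper opens to 87 mm and grips with 3 to 60 N. Pads are 19 mm wide; open, the fingers measure 117 mm over their backs; the gripper's body (75 mm by 190 mm) begins 51 mm behind the grasp point.
Start: joints at [-67.832, 18.392, -4.016, 83.108, 1.295, 78.541, -3.26], TCP at [0.237, 0.605, 0.231] pointing down, gripper open.
Joint ranges: [-163.93, 163.93], [-17.29, 119.83], [-79.2, 71.16], [3.27, 140.29], [-89.18, 269.18], [5.43, 117.66], [-154.24, 154.24]. Speed limits (degrees/s): [147.25, 147.25, 180, 180, 180, 180, 180].

## Interface

Orientations are given as [roll, pitch, yaw] about the fixed x, y, z axes, in that order (R = Rz(yaw) Ry(pitch) Rx(roll)).
In Python, from cell import status, vision, workorder gives the robot as it stands.
- The arm moves only by the tool step_arm, never from a script. Its argument "series" is a list of rows, each an object of numbers: "ax", "ay", "az": the turn, a rotation vector about the world's x, y, z in degrees; "x", "y", "z": the shift along the world's x, y, z in m; "claw": the opening in per cent of the stroke, from 0 (shut) to 100 (fully open). In form: [{"ax": .., "ay": .., "az": .., "x": .., "y": .., "z": .., "claw": ..}, ...]. A call has 1 to 12 rows; each row is the pose to reach, as a shift and turn from the pose commanded when the call began; what a row does not reach only later rows make up. A row lasts 1/10 s, in which the tool goes at most 50 mm and 8.59 degrees, less where a joint would pass 70% of its speed; a pose out of reach is approached as far as the arm can. A call with a gripper value outside its range is refused whole. The fingers move at their own pace and stop on an object; "squeeze" is the grip in N (left out, the last holds). Time passes only in rows, so rows that repeat a pose let the fingers close. It gives the time, the measured TCP pose, the force and the opening at its end, in the units of the state.
- status.get_obs(): the state, without advancing time (a new reading comes with each control period).
- vision.read_camera(name): name is "scene" or "top" or "wrist"; returns the picture (400x640x3 uint8, red, green, blue); there is no depth.
- vision.camera_params(name): a dict with "fovy" (degrees; the focal length in pixels is half the picture's height over the tangent of half this angle, whatever the lens; pixels are square), "cx", "cy" (the principal point, pixels), "dist" ([k1, k2, p1, p2, k3] as OpenCV has them; the pictures are not rectified), "eye" and "orientation" of the camera in the world; the wrist camera has in their place "tool_from_camera" (4x4, takes a point from camera to tool coordinates, whose origin is the TCP and whose axes are the flange's). Camera axes: x right, y down, z forward; pixel columns grow to the right and rows downward; lengths in m; the calibration is good to about 2 mm. A picture is of the moment at which its call begins: read the wrist's pose just before it. camera_params takes no time and is no camera call.
- workorder.sign_off(): hands the job in, once; it reports no verdict.
The state is a dict: "time_s": time; "qpos": joint angles; "joint_velocities": joint speeds; "effort": joint torques, N m; "tool_pos": TCP position; "tool_rot": TCP orientation; "force": force on the tool from outside, world axes, zero at the start; "wrist_torque": the same for the moment, N m; "grip_width": finger opening in m.
Only numpy, scipy, OpenCV 4.12 (cv2) and the standard library are available. Lean on these libraries where they do the work, as an engineer would, in place of code of your own. Each camera call takes 0.05 s, during which the arm holds its last target.

## Task

Dial the job code on the weld trainer's three numbered thumbwheels: roll the yellow wheel until 5 is straight up on top and the blue wheel until 2 is straight up on top. The red wheel already shows its right number, 4: do not roll it off that number at any time.

Things in the scene. Friction and masses are not known exactly. Their poses are not given: they have to be found in the camera images.
- yellow_wheel: Yellow thumbwheel (mm). Drum diameter 56, 30 wide; 6 ribs (cogs) 5 thick reach 46 from the axle, midway between white pads numbered 1-6 every 60 deg. Origin: middle of the axle, 69 above the table. y: along the level axle, to the left seen from the robot; z: out through 5 (z up = 5 on top). Starts 34-69 deg off: roll its top away from the robot. Light friction (0.05 N m), no clicks, stays put.
- blue_wheel: Blue thumbwheel, same make, size and origin as the yellow; y along the level axle, to the left; z out through 2 (z up = 2 on top). Starts 34-69 deg off: roll its top towards the robot. On every wheel, rolling the top away from the robot (positive about y) brings up the next higher number, towards the robot the next lower.
- red_wheel: Red thumbwheel, same make, size and origin as the yellow; y along the level axle, to the left; z out through 4 (z up = 4 on top). Starts with 4 on top (within 5 deg) and must stay so. Ribs of all wheels reach at most 115 above the table.
- rack: Blue base plate 150 x 310, 12 thick, fixed; origin under its centre, x away from the robot, y left. On it three fixed grey housings (110 along x, 66 wide, top 57 above the table; thin cheeks beside the wheel, 30 along x, up to 81), one per wheel, at y = -100, 0, 100 in any colour order. Wheels stand free above them.

How it is judged (in metres and radians):
At the end, for the whole second after the job is handed in: The yellow wheel shows 5, the blue wheel 2 and the red wheel 4, each numeral within 15 degrees of straight up, and all three wheels are at rest (angle between each of yellow_wheel, blue_wheel, red_wheel's own z axis and vertical below 0.26 rad and angular speed of each of yellow_wheel, blue_wheel, red_wheel below 0.1 rad/s); the robot touches nothing.
It fails at once if the red wheel is rolled more than 15 degrees off its number 4 (angle between red_wheel's own z axis and vertical above 0.262 rad).
It also fails if it takes over 42 s, if anything falls off the work surface, if the arm or the gripper's body presses on something with over 40 N, if the wrist force passes 120 N, or if a joint passes its speed limit or range.

## Working session

There is one attempt and no reset: what is moved stays moved. The work goes in short steps, Python scripts to look and compute and a tool call to move; the robot and the scene stay as the last step left them, time stands still between calls to the robot, and variables do not carry over. Pictures are saved under pics/ and viewed, and the job is handed in when it is done.

Besides the shell and the picture viewer there is one more tool, called after "Request:" by a JSON object that holds its "api" and its "payload". step_arm: Moves the arm, as the interface text tells. Its arguments: {"type":"object","properties":{"series":{"type":"array"},"squeeze":{"type":"number"}},"required":["series"]}

```bash
mkdir -p pics; ls; python3 - <<'E'
from cell import status, vision
import cv2
s=status.get_obs()
print({k:s[k] for k in s})
for n in ["scene","top"]:
    im=vision.read_camera(n); cv2.imwrite(f"pics/{n}0.png",im[:,:,::-1]); print(n,vision.camera_params(n))
print(vision.camera_params("wrist"))
E
```

```text
pics
{'time_s': 0.0, 'qpos': array([-67.83230026,  18.43729809,  -4.01605482,  83.17401986,
         1.29310414,  78.54152637,  -3.25933243]), 'joint_velocities': array([-0.07030448, -0.04042684, -0.00515574, -0.0178343 ,  0.0778553 ,
        0.00982289,  0.02405221]), 'effort': array([-6.13786688e-05, -4.91290069e+01, -4.03837077e-01, -3.12521124e+01,
       -6.36851834e-02,  4.37316787e-02,  1.98548432e-04]), 'tool_pos': array([0.23658075, 0.60484025, 0.22948926]), 'tool_rot': array([-1.79892296e+02,  3.76295093e-03,  1.58642820e+02]), 'force': array([0.39192591, 0.3491374 , 0.06049745]), 'wrist_torque': array([-0.02381419, -0.01116688, -0.02036963]), 'grip_width': 0.08691467158040865}
scene {'fovy': 54.42406396048101, 'cx': 318.5378567440766, 'cy': 200.3378486158507, 'dist': array([-0.02032163,  0.        ,  0.        ,  0.        ,  0.        ]), 'eye': array([0.97257907, 0.0762502 , 0.58167661]), 'orientation': array([-140.24151182,   -0.58276552,   93.68324271])}
top {'fovy': 54.40826935625837, 'cx': 325.63603764002, 'cy': 195.4387960965254, 'dist': array([-0.06382504,  0.        ,  0.        ,  0.        ,  0.        ]), 'eye': array([0.45049709, 0.04310008, 0.71196089]), 'orientation': array([-1.68012138e+02, -7.14961138e-02, -8.73373513e+01])}
{'fovy': 60.521230819889965, 'cx': 319.67527360852506, 'cy': 203.11714568863755, 'dist': array([-0.0704497,  0.       ,  0.       ,  0.       ,  0.       ]), 'tool_from_camera': array([[ 3.63849288e-04, -9.70751202e-01, -2.40087426e-01,
         6.67795033e-02],
       [ 9.99999905e-01,  2.95419154e-04,  3.21011209e-04,
         6.08541620e-04],
       [-2.40695593e-04, -2.40087520e-01,  9.70751217e-01,
        -1.54474447e-01],
       [ 0.00000000e+00,  0.00000000e+00,  0.00000000e+00,
         1.00000000e+00]])}
```

View pics/scene0.png

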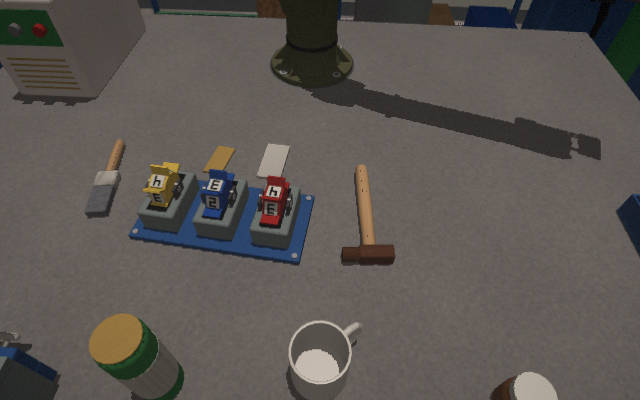

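View pics/top0.png

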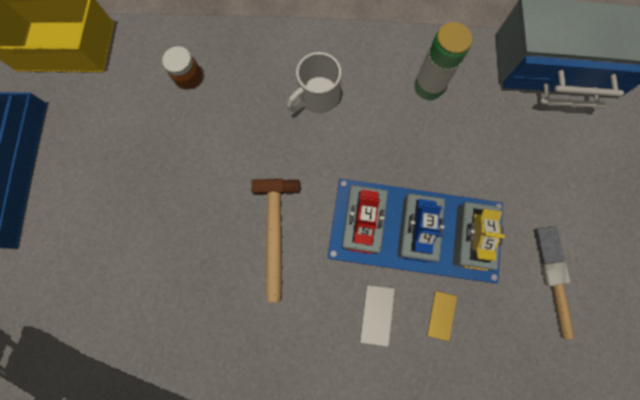

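```bash
cat > h.py <<'E'
import numpy as np, cv2
from cell import status, vision
from scipy.spatial.transform import Rotation as R
def cam(n,s=None):
    p=vision.camera_params(n); f=200/np.tan(np.radians(p["fovy"]/2))
    K=np.array([[f,0,p["cx"]],[0,f,p["cy"]],[0,0,1.]])
    if n=="wrist":
        T=np.eye(4);T[:3,:3]=R.from_euler("xyz",s["tool_rot"],degrees=True).as_matrix();T[:3,3]=s["tool_pos"]
        T=T@p["tool_from_camera"]; Rc,e=T[:3,:3],T[:3,3]
    else: Rc=R.from_euler("xyz",p["orientation"],degrees=True).as_matrix(); e=p["eye"]
    return K,p["dist"],Rc,e
def proj(c,X):
    K,d,Rc,e=c; r=cv2.Rodrigues(Rc.T)[0]
    return cv2.projectPoints(np.asarray(X,float).reshape(-1,1,3),r,-Rc.T@e,K,d)[0].reshape(-1,2)
def unproj(c,uv,z):
    K,d,Rc,e=c; q=cv2.undistortPoints(np.asarray(uv,float).reshape(-1,1,2),K,d).reshape(-1,2)
    D=np.c_[q,np.ones(len(q))]@Rc.T
    return e+D*((z-e[2])/D[:,2])[:,None]
E
python3 - <<'E'
import cv2
a=cv2.imread("pics/top0.png")[170:290,320:520]; cv2.imwrite("pics/top0z.png",cv2.resize(a,None,fx=4,fy=4,interpolation=cv2.INTER_CUBIC))
a=cv2.imread("pics/scene0.png")[150:270,120:320]; cv2.imwrite("pics/scene0z.png",cv2.resize(a,None,fx=4,fy=4,interpolation=cv2.INTER_CUBIC))
E
```

```text
(no output)
```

View pics/top0z.png

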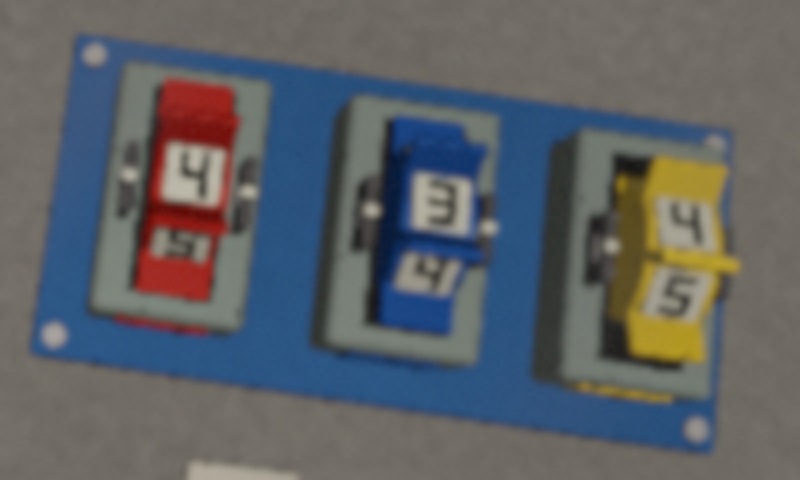

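View pics/scene0z.png

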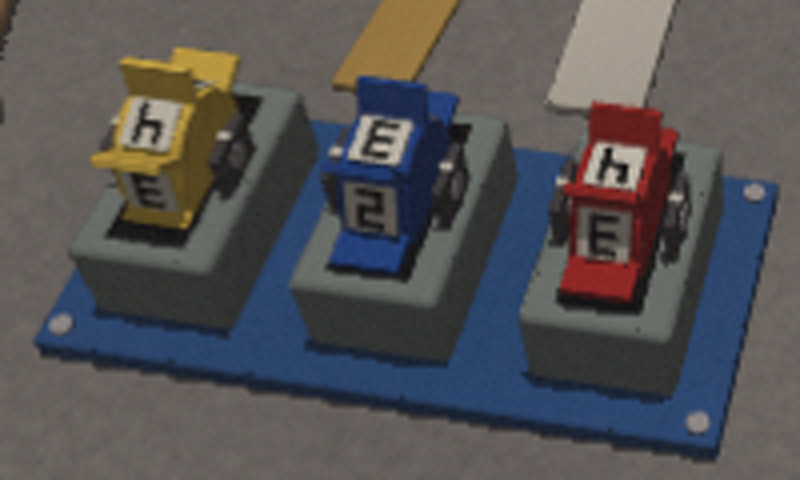

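```bash
cat > fit.py <<'E'
from h import *
from scipy.optimize import least_squares
ct,cs=cam("top"),cam("scene")
def T(p,X):
    c,s=np.cos(p[2]),np.sin(p[2]); X=np.atleast_2d(X)
    return np.c_[p[0]+c*X[:,0]-s*X[:,1],p[1]+s*X[:,0]+c*X[:,1],X[:,2]]
tc=np.array([(78,35),(735,128),(712,452),(32,353)])/4+[320,170]-.4
tC=[(.075,.155,.012),(.075,-.155,.012),(-.075,-.155,.012),(-.075,.155,.012)]
sc=np.array([(38,343),(715,447),(777,188)])/4+[120,150]-.4
sC=[(.075,-.155,.012),(.075,.155,.012),(-.075,.155,.012)]
Y={"red":.1,"blue":0,"yellow":-.1}; N0={"red":4,"blue":2,"yellow":5}; names=["red","blue","yellow"]
obs=[("t","red",4,193,174),("t","red",5,180,245),("t","blue",3,442,203),("t","blue",4,425,272),("t","yellow",4,687,222),("t","yellow",5,670,296),
("s","yellow",4,152,125),("s","yellow",3,150,190),("s","blue",3,380,140),("s","blue",2,370,208),("s","red",4,617,167),("s","red",3,605,235)]
def pad(w,n,a,r=.0285):
    t=a-np.radians(60)*(n-N0[w]); return [r*np.sin(t),Y[w],.069+r*np.cos(t)]
def res(p):
    o=[proj(ct,T(p,tC))-tc,proj(cs,T(p,sC))-sc]
    for k,w,n,u,v in obs:
        uv=np.array([u,v])/4+([320,170] if k=="t" else [120,150])-.4
        o.append(proj(ct if k=="t" else cs,T(p,pad(w,n,p[3+names.index(w)])))-uv)
    return np.vstack(o).ravel()
if __name__=="__main__":
    f=least_squares(res,[.5,-.1,0,0,1,-.6]); print(f.x[:2],np.degrees(f.x[2:])); print(f.fun.reshape(-1,2).round(1))
    np.save("p.npy",f.x)
    for w in names: print(w,T(f.x,[0,Y[w],.069]))
E
python3 fit.py
```

```text
[ 0.54439316 -0.11943711] [ -5.89527354   1.12136482  67.57967908 -38.79337812]
[[-0.7 -1.3]
 [-0.1 -0.2]
 [ 0.7  0.4]
 [-1.2 -0.1]
 [-1.8 -0.6]
 [ 0.5 -0.1]
 [ 0.4 -1.9]
 [-0.3 -0.1]
 [ 0.1 -1.4]
 [-0.5 -0.1]
 [ 0.4 -0.4]
 [-0.6  0.3]
 [ 1.4 -0.7]
 [-0.1 -0.6]
 [-0.1 -0.4]
 [ 0.4 -0.2]
 [ 0.4 -0.3]
 [-0.2 -0.5]
 [-0.1 -0.6]]
red [[ 0.55466421 -0.01996598  0.069     ]]
blue [[ 0.54439316 -0.11943711  0.069     ]]
yellow [[ 0.53412211 -0.21890824  0.069     ]]
```

Request:
{"api": "step_arm", "payload": {"series": [{"x": 0.362,"y": -0.73,"z": 0,"az": 15.5,"claw": 0},{"x": 0.362,"y": -0.73,"z": 0,"az": 15.5,"claw": 0},{"x": 0.362,"y": -0.73,"z": 0,"az": 15.5,"claw": 0},{"x": 0.362,"y": -0.73,"z": 0,"az": 15.5,"claw": 0},{"x": 0.362,"y": -0.73,"z": 0,"az": 15.5,"claw": 0},{"x": 0.362,"y": -0.73,"z": 0,"az": 15.5,"claw": 0},{"x": 0.362,"y": -0.73,"z": 0,"az": 15.5,"claw": 0},{"x": 0.362,"y": -0.73,"z": 0,"az": 15.5,"claw": 0},{"x": 0.362,"y": -0.73,"z": 0,"az": 15.5,"claw": 0},{"x": 0.362,"y": -0.73,"z": 0,"az": 15.5,"claw": 0},{"x": 0.362,"y": -0.73,"z": 0,"az": 15.5,"claw": 0},{"x": 0.362,"y": -0.73,"z": 0,"az": 15.5,"claw": 0}], "squeeze": 10}}

```text
invalid input
```

Request:
{"api": "step_arm", "payload": {"series": [{"ax": 0,"ay": 0,"az": 15.5,"x": 0.362,"y": -0.73,"z": 0,"claw": 0},{"ax": 0,"ay": 0,"az": 15.5,"x": 0.362,"y": -0.73,"z": 0,"claw": 0},{"ax": 0,"ay": 0,"az": 15.5,"x": 0.362,"y": -0.73,"z": 0,"claw": 0},{"ax": 0,"ay": 0,"az": 15.5,"x": 0.362,"y": -0.73,"z": 0,"claw": 0},{"ax": 0,"ay": 0,"az": 15.5,"x": 0.362,"y": -0.73,"z": 0,"claw": 0},{"ax": 0,"ay": 0,"az": 15.5,"x": 0.362,"y": -0.73,"z": 0,"claw": 0},{"ax": 0,"ay": 0,"az": 15.5,"x": 0.362,"y": -0.73,"z": 0,"claw": 0},{"ax": 0,"ay": 0,"az": 15.5,"x": 0.362,"y": -0.73,"z": 0,"claw": 0},{"ax": 0,"ay": 0,"az": 15.5,"x": 0.362,"y": -0.73,"z": 0,"claw": 0},{"ax": 0,"ay": 0,"az": 15.5,"x": 0.362,"y": -0.73,"z": 0,"claw": 0},{"ax": 0,"ay": 0,"az": 15.5,"x": 0.362,"y": -0.73,"z": 0,"claw": 0},{"ax": 0,"ay": 0,"az": 15.5,"x": 0.362,"y": -0.73,"z": 0,"claw": 0}], "squeeze": 10}}

```text
time_s: 1.3
tool_pos: [0.5036, 0.0659, 0.2305]
tool_rot: [180.0, 0.0, 174.2]
force: [0.7, 0.4, 0.0]
grip_width: 0.0024
```

Request:
{"api": "step_arm", "payload": {"series": [{"ax": 0,"ay": 0,"az": 0,"x": 0.095,"y": -0.191,"z": 0,"claw": 0},{"ax": 0,"ay": 0,"az": 0,"x": 0.095,"y": -0.191,"z": 0,"claw": 0},{"ax": 0,"ay": 0,"az": 0,"x": 0.095,"y": -0.191,"z": 0,"claw": 0},{"ax": 0,"ay": 0,"az": 0,"x": 0.095,"y": -0.191,"z": 0,"claw": 0},{"ax": 0,"ay": 0,"az": 0,"x": 0.095,"y": -0.191,"z": 0,"claw": 0},{"ax": 0,"ay": 0,"az": 0,"x": 0.095,"y": -0.191,"z": 0,"claw": 0},{"ax": 0,"ay": 0,"az": 0,"x": 0.095,"y": -0.191,"z": 0,"claw": 0}]}}

```text
time_s: 2.0
tool_pos: [0.5979, -0.1216, 0.2299]
tool_rot: [179.9, -0.1, 174.2]
force: [1.0, 0.5, -0.4]
grip_width: 0.0004
```

```bash
python3 - <<'E'
from h import *
s=status.get_obs(); print(s["tool_pos"],s["tool_rot"],s["grip_width"])
a=vision.read_camera("wrist"); cv2.imwrite("pics/w1.png",a[:,:,::-1])
b=vision.read_camera("scene"); cv2.imwrite("pics/s1.png",b[:,:,::-1])
E
```

```text
[ 0.59793641 -0.12158982  0.22993814] [ 1.79927833e+02 -8.91296271e-02  1.74197858e+02] 0.0003744209503969438
```

View pics/w1.png

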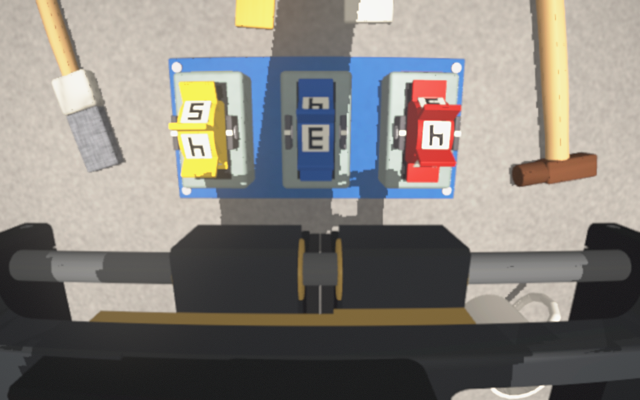

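View pics/s1.png

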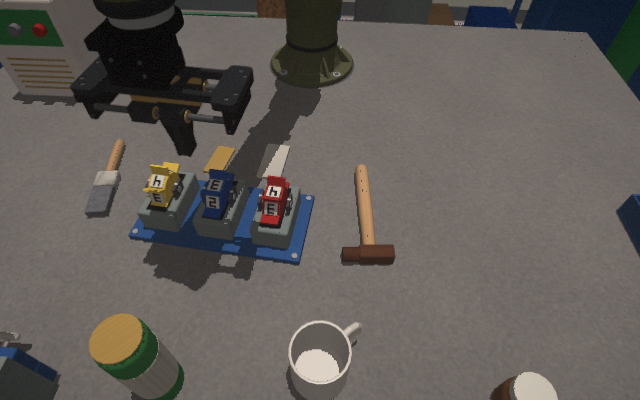

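```bash
python3 - <<'E'
from h import *
from fit import T,Y,pad,names
s=status.get_obs(); p=np.load("p.npy")
print(proj(cam("scene"),[s["tool_pos"],s["tool_pos"]-[0,0,.008]]))
cw=cam("wrist",s)
X=T(p,[(.075,.155,.012),(.075,-.155,.012),(-.075,-.155,.012),(-.075,.155,.012)]); print(proj(cw,X).round())
for w,n in [("red",4),("blue",3),("yellow",4),("yellow",5)]: print(w,proj(cw,T(p,pad(w,n,p[3+names.index(w)]))).round())
E
```

```text
[[186.32308273 145.09506669]
 [187.80506829 149.54202335]]
[[451. 200.]
 [177. 199.]
 [166.  59.]
 [463.  60.]]
red [[433. 137.]]
blue [[313. 139.]]
yellow [[195. 147.]]
yellow [[194. 113.]]
```

Request:
{"api": "step_arm", "payload": {"series": [{"ax": 0,"ay": 0,"az": 0,"x": 0,"y": -0.002,"z": -0.05,"claw": 0},{"ax": 0,"ay": 0,"az": 0,"x": 0,"y": -0.002,"z": -0.09,"claw": 0},{"ax": 0,"ay": 0,"az": 0,"x": 0,"y": -0.002,"z": -0.115,"claw": 0},{"ax": 0,"ay": 0,"az": 0,"x": 0,"y": -0.002,"z": -0.129,"claw": 0},{"ax": 0,"ay": 0,"az": 0,"x": 0,"y": -0.002,"z": -0.129,"claw": 0},{"ax": 0,"ay": 0,"az": 0,"x": 0,"y": -0.002,"z": -0.129,"claw": 0}]}}

```text
time_s: 2.7
tool_pos: [0.5992, -0.1245, 0.1029]
tool_rot: [180.0, 0.1, 174.2]
force: [-0.5, 1.3, -0.6]
grip_width: 0.0007
```

```bash
python3 - <<'E'
from h import *
s=status.get_obs(); print(s["tool_pos"],s["tool_rot"],s["force"],s["time_s"])
b=vision.read_camera("scene"); cv2.imwrite("pics/s2.png",cv2.resize(b[80:280,100:340,::-1],None,fx=3,fy=3))
b=vision.read_camera("top"); cv2.imwrite("pics/t2.png",cv2.resize(b[150:290,320:520,::-1],None,fx=4,fy=4))
E
```

```text
[ 0.59920685 -0.12453266  0.10290583] [1.79978032e+02 1.07099872e-01 1.74208339e+02] [-0.48670961  1.25771005 -0.61669897] 2.7
```

View pics/s2.png

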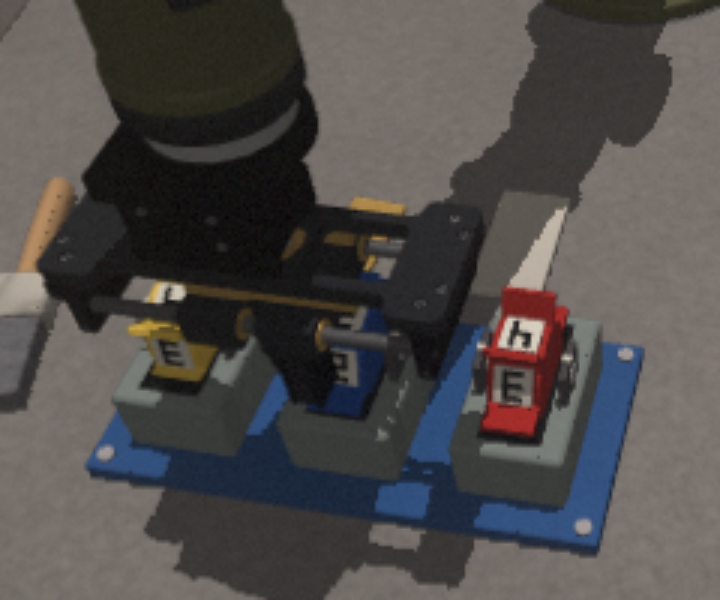

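View pics/t2.png

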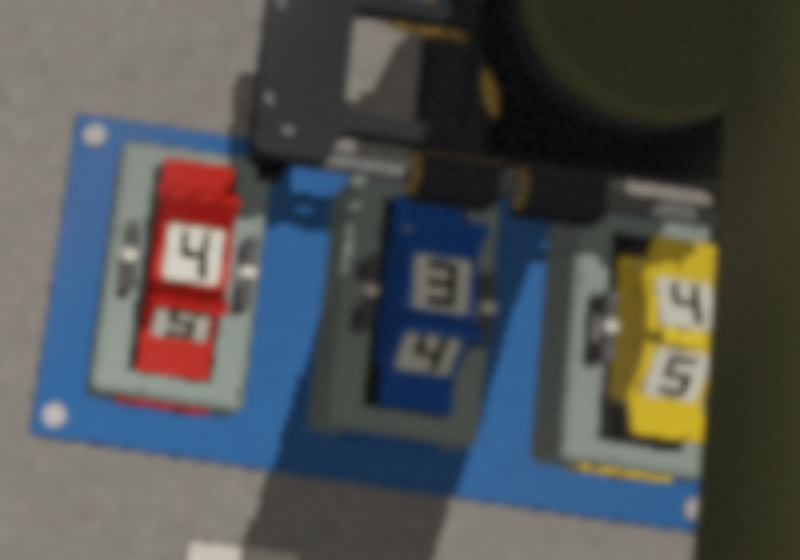

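Request:
{"api": "step_arm", "payload": {"series": [{"ax": 0,"ay": 0,"az": 0,"x": -0.01,"y": 0.001,"z": 0,"claw": 0},{"ax": 0,"ay": 0,"az": 0,"x": -0.016,"y": 0.0015,"z": 0,"claw": 0},{"ax": 0,"ay": 0,"az": 0,"x": -0.022,"y": 0.002,"z": 0.002,"claw": 0},{"ax": 0,"ay": 0,"az": 0,"x": -0.028,"y": 0.003,"z": 0.005,"claw": 0},{"ax": 0,"ay": 0,"az": 0,"x": -0.034,"y": 0.0035,"z": 0.007,"claw": 0},{"ax": 0,"ay": 0,"az": 0,"x": -0.039,"y": 0.004,"z": 0.007,"claw": 0},{"ax": 0,"ay": 0,"az": 0,"x": -0.043,"y": 0.0045,"z": 0.007,"claw": 0},{"ax": 0,"ay": 0,"az": 0,"x": -0.047,"y": 0.005,"z": 0.007,"claw": 0},{"ax": 0,"ay": 0,"az": 0,"x": -0.051,"y": 0.005,"z": 0.007,"claw": 0},{"ax": 0,"ay": 0,"az": 0,"x": -0.054,"y": 0.0055,"z": 0.007,"claw": 0},{"ax": 0,"ay": 0,"az": 0,"x": -0.056,"y": 0.006,"z": 0.007,"claw": 0},{"ax": 0,"ay": 0,"az": 0,"x": -0.056,"y": 0.006,"z": 0.007,"claw": 0}]}}

```text
time_s: 4.0
tool_pos: [0.5417, -0.1191, 0.1083]
tool_rot: [180.0, -0.1, 174.1]
force: [0.9, 0.1, -0.2]
grip_width: 0.0006
```

```bash
python3 - <<'E'
from h import *
s=status.get_obs(); print(s["tool_pos"],s["tool_rot"],s["force"],s["time_s"])
b=vision.read_camera("scene"); cv2.imwrite("pics/s3.png",cv2.resize(b[80:280,100:340,::-1],None,fx=3,fy=3))
b=vision.read_camera("top"); cv2.imwrite("pics/t3.png",cv2.resize(b[150:290,320:520,::-1],None,fx=4,fy=4))
E
```

```text
[ 0.54170948 -0.1190882   0.10834976] [ 1.79991531e+02 -6.09105892e-02  1.74143226e+02] [ 0.92193463  0.06849674 -0.15040208] 4.0
```

View pics/s3.png

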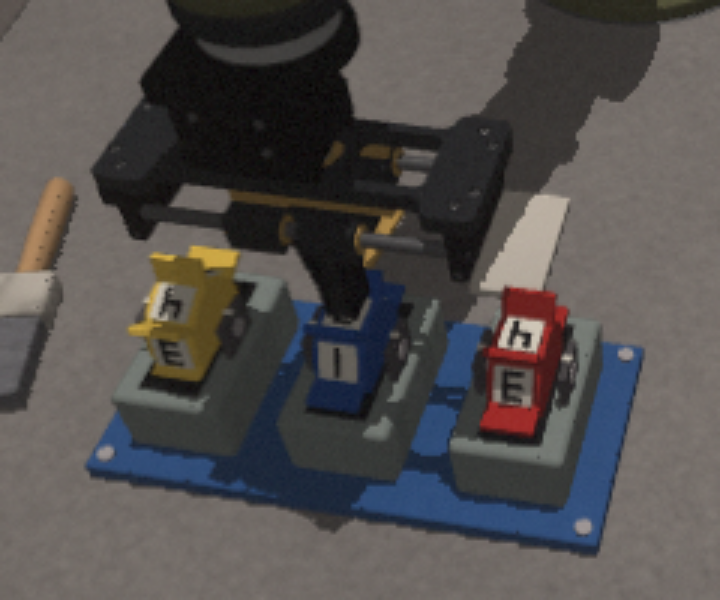

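View pics/t3.png

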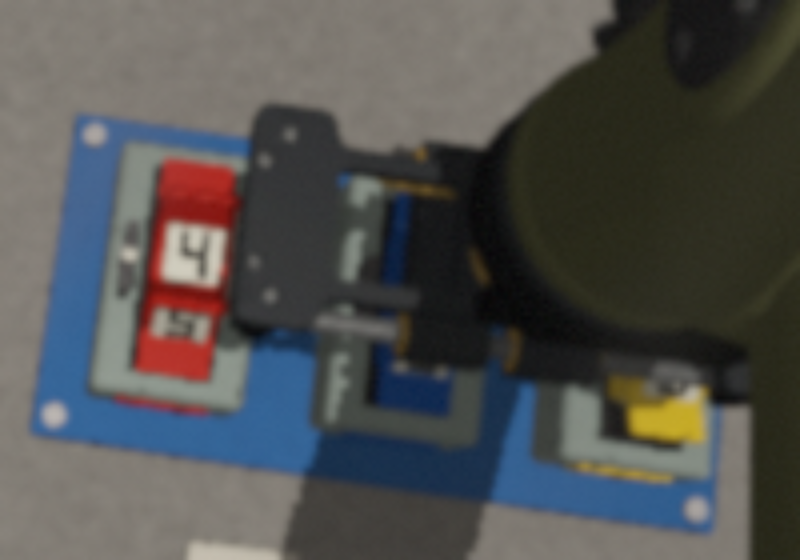

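```bash
python3 - <<'E'
from fit import *
p=np.load("p.npy")
for a in (0,5,10,15,20,25,30): print(a,((proj(cs,T(p,pad("blue",1,np.radians(a))))-[100,80])*3).round())
E
```

```text
0 [[337. 358.]]
5 [[337. 362.]]
10 [[338. 366.]]
15 [[338. 370.]]
20 [[339. 373.]]
25 [[339. 376.]]
30 [[340. 379.]]
```

Request:
{"api": "step_arm", "payload": {"series": [{"ax": 0,"ay": 0,"az": 0,"x": -0.002,"y": 0,"z": 0,"claw": 0},{"ax": 0,"ay": 0,"az": 0,"x": -0.004,"y": 0,"z": 0,"claw": 0},{"ax": 0,"ay": 0,"az": 0,"x": -0.004,"y": 0,"z": 0,"claw": 0},{"ax": 0,"ay": 0,"az": 0,"x": -0.004,"y": 0,"z": 0,"claw": 0},{"ax": 0,"ay": 0,"az": 0,"x": -0.002,"y": 0,"z": 0.01,"claw": 0},{"ax": 0,"ay": 0,"az": 0,"x": -0.002,"y": 0,"z": 0.06,"claw": 0},{"ax": 0,"ay": 0,"az": 0,"x": -0.002,"y": -0.01,"z": 0.1,"claw": 0},{"ax": 0,"ay": 0,"az": 0,"x": -0.04,"y": -0.05,"z": 0.1,"claw": 0},{"ax": 0,"ay": 0,"az": 0,"x": -0.043,"y": -0.1,"z": 0.1,"claw": 0},{"ax": 0,"ay": 0,"az": 0,"x": -0.043,"y": -0.1,"z": 0.1,"claw": 0},{"ax": 0,"ay": 0,"az": 0,"x": -0.043,"y": -0.1,"z": 0.1,"claw": 0}]}}

```text
time_s: 5.2
tool_pos: [0.4985, -0.2211, 0.2093]
tool_rot: [180.0, 0.0, 173.9]
force: [0.2, 0.7, -0.0]
grip_width: 0.0001
```

```bash
python3 - <<'E'
from h import *
s=status.get_obs(); print(s["tool_pos"],s["tool_rot"],s["force"],s["time_s"])
b=vision.read_camera("scene"); cv2.imwrite("pics/s4.png",cv2.resize(b[80:280,100:340,::-1],None,fx=3,fy=3))
b=vision.read_camera("wrist"); cv2.imwrite("pics/w4.png",b[:,:,::-1])
E
```

```text
[ 0.49851966 -0.22107669  0.20929386] [1.79996115e+02 1.27722523e-02 1.73892943e+02] [ 0.17753397  0.70224281 -0.02830598] 5.2
```

View pics/s4.png

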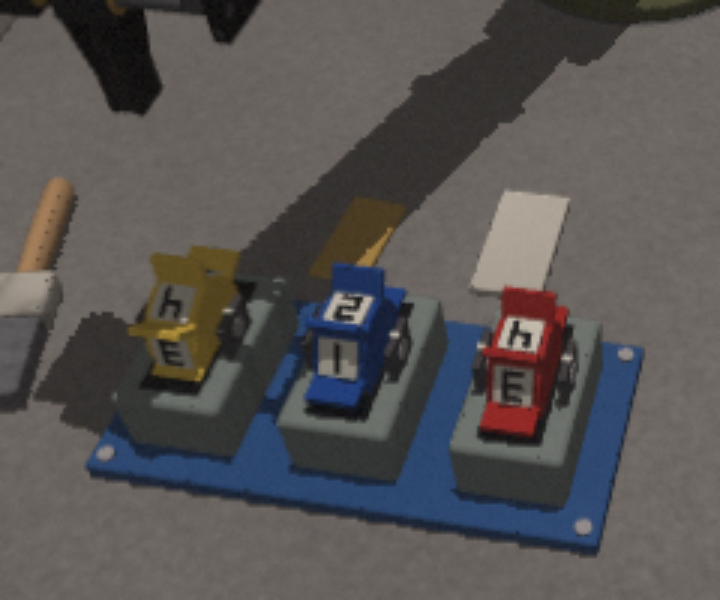

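View pics/w4.png

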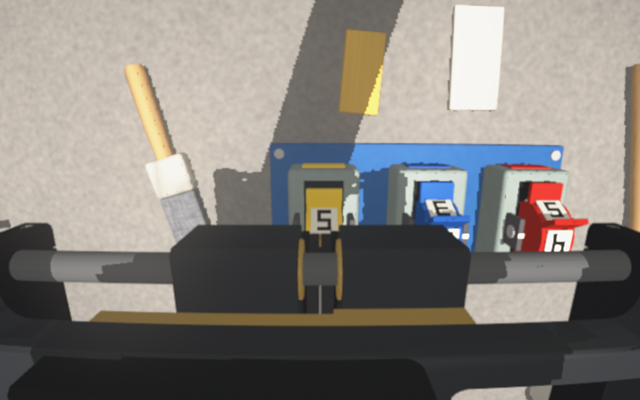

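Request:
{"api": "step_arm", "payload": {"series": [{"ax": 0,"ay": 0,"az": 0,"x": 0.003,"y": 0.004,"z": -0.04,"claw": 0},{"ax": 0,"ay": 0,"az": 0,"x": 0.003,"y": 0.004,"z": -0.07,"claw": 0},{"ax": 0,"ay": 0,"az": 0,"x": 0.003,"y": 0.004,"z": -0.09,"claw": 0},{"ax": 0,"ay": 0,"az": 0,"x": 0.003,"y": 0.004,"z": -0.099,"claw": 0},{"ax": 0,"ay": 0,"az": 0,"x": 0.003,"y": 0.004,"z": -0.099,"claw": 0},{"ax": 0,"ay": 0,"az": 0,"x": 0.009,"y": 0.003,"z": -0.099,"claw": 0},{"ax": 0,"ay": 0,"az": 0,"x": 0.016,"y": 0.002,"z": -0.099,"claw": 0},{"ax": 0,"ay": 0,"az": 0,"x": 0.022,"y": 0.002,"z": -0.099,"claw": 0},{"ax": 0,"ay": 0,"az": 0,"x": 0.028,"y": 0.001,"z": -0.099,"claw": 0},{"ax": 0,"ay": 0,"az": 0,"x": 0.033,"y": 0.001,"z": -0.099,"claw": 0},{"ax": 0,"ay": 0,"az": 0,"x": 0.036,"y": 0,"z": -0.099,"claw": 0},{"ax": 0,"ay": 0,"az": 0,"x": 0.038,"y": 0,"z": -0.099,"claw": 0}]}}

```text
time_s: 6.5
tool_pos: [0.5373, -0.2192, 0.1092]
tool_rot: [180.0, -0.0, 174.1]
force: [-2.7, -0.4, -0.6]
grip_width: 0.0006
```

Request:
{"api": "step_arm", "payload": {"series": [{"ax": 0,"ay": 0,"az": 0,"x": 0,"y": 0,"z": 0,"claw": 0},{"ax": 0,"ay": 0,"az": 0,"x": 0,"y": 0,"z": 0,"claw": 0}]}}

```text
time_s: 6.7
tool_pos: [0.5376, -0.2193, 0.1097]
tool_rot: [-180.0, 0.0, 174.1]
force: [-0.3, 0.6, 0.2]
grip_width: 0.0006
```

```bash
python3 - <<'E'
from fit import *
s=status.get_obs(); print(s["tool_pos"],s["tool_rot"],s["force"],s["time_s"])
b=vision.read_camera("scene"); cv2.imwrite("pics/s5.png",cv2.resize(b[80:280,100:340,::-1],None,fx=3,fy=3))
p=np.load("p.npy")
for a in (-30,-20,-10,0,10): print(a,((proj(cs,T(p,pad("yellow",4,np.radians(a))))-[100,80])*3).round())
E
```

```text
[ 0.53756769 -0.21925175  0.10965849] [-1.79998868e+02  3.65860502e-02  1.74138591e+02] [-0.29112574  0.62956871  0.15847556] 6.7
-30 [[171. 308.]]
-20 [[169. 317.]]
-10 [[168. 326.]]
0 [[168. 334.]]
10 [[169. 342.]]
```

View pics/s5.png

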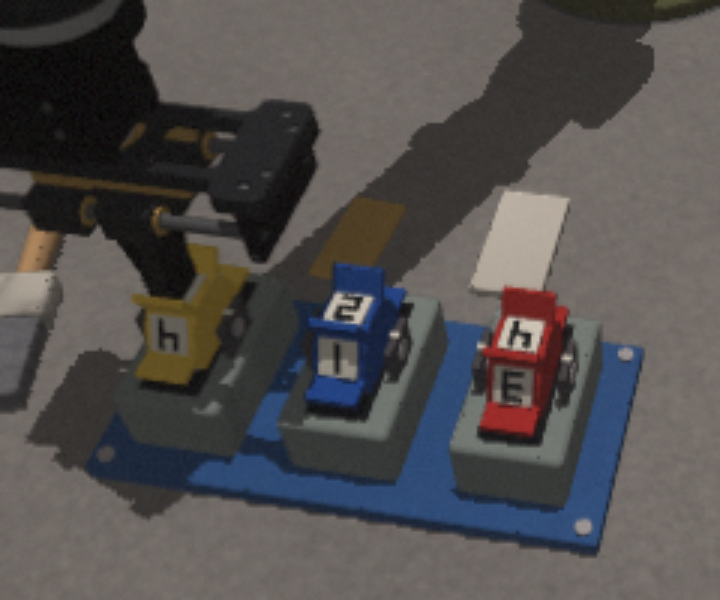

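Request:
{"api": "step_arm", "payload": {"series": [{"ax": 0,"ay": 0,"az": 0,"x": -0.003,"y": 0,"z": 0.002,"claw": 0},{"ax": 0,"ay": 0,"az": 0,"x": -0.003,"y": 0,"z": 0.03,"claw": 0},{"ax": 0,"ay": 0,"az": 0,"x": -0.003,"y": 0,"z": 0.08,"claw": 0},{"ax": 0,"ay": 0,"az": 0,"x": 0.0,"y": 0.04,"z": 0.1,"claw": 0},{"ax": 0,"ay": 0,"az": 0,"x": 0.05,"y": 0.1,"z": 0.12,"claw": 0},{"ax": 0,"ay": 0,"az": 0,"x": 0.06,"y": 0.1,"z": 0.12,"claw": 0},{"ax": 0,"ay": 0,"az": 0,"x": 0.06,"y": 0.1,"z": 0.12,"claw": 0},{"ax": 0,"ay": 0,"az": 0,"x": 0.06,"y": 0.1,"z": 0.12,"claw": 0},{"ax": 0,"ay": 0,"az": 0,"x": 0.06,"y": 0.1,"z": 0.12,"claw": 0}]}}

```text
time_s: 7.65
tool_pos: [0.5964, -0.1208, 0.2295]
tool_rot: [-180.0, -0.0, 174.0]
force: [-0.4, -0.9, -0.0]
grip_width: 0.0007
```

```bash
python3 - <<'E'
from fit import *
s=status.get_obs(); print(s["tool_pos"],s["tool_rot"],s["force"],s["time_s"])
b=vision.read_camera("scene"); cv2.imwrite("pics/s6.png",cv2.resize(b[80:280,100:340,::-1],None,fx=3,fy=3))
s=status.get_obs(); b=vision.read_camera("wrist"); cv2.imwrite("pics/w6.png",b[:,:,::-1])
p=np.load("p.npy"); cw=cam("wrist",s)
for w in names:
  for a in (-10,0,10):
    print(w,a,[proj(cw,T(p,pad(w,n,np.radians(a)))).round(1).tolist() for n in (N0[w],N0[w]+1)],((proj(cs,T(p,pad(w,N0[w]-1,np.radians(a))))-[100,80])*3).round())
E
```

```text
[ 0.59644136 -0.12077443  0.22949787] [-1.79959913e+02 -2.00919685e-02  1.74024137e+02] [-0.43689717 -0.89264225 -0.01284042] 7.65
red -10 [[[434.4, 131.3]], [[429.2, 105.0]]] [[513. 374.]]
red 0 [[[434.2, 137.4]], [[430.7, 107.4]]] [[512. 382.]]
red 10 [[[433.6, 143.3]], [[432.0, 110.7]]] [[512. 390.]]
blue -10 [[[313.7, 130.9]], [[313.9, 104.5]]] [[338. 349.]]
blue 0 [[[313.7, 137.0]], [[313.8, 106.8]]] [[337. 358.]]
blue 10 [[[313.7, 143.1]], [[313.7, 110.1]]] [[338. 366.]]
yellow -10 [[[193.3, 131.8]], [[198.9, 105.6]]] [[168. 326.]]
yellow 0 [[[193.6, 137.9]], [[197.3, 107.9]]] [[168. 334.]]
yellow 10 [[[194.2, 143.8]], [[195.9, 111.2]]] [[169. 342.]]
```

View pics/s6.png

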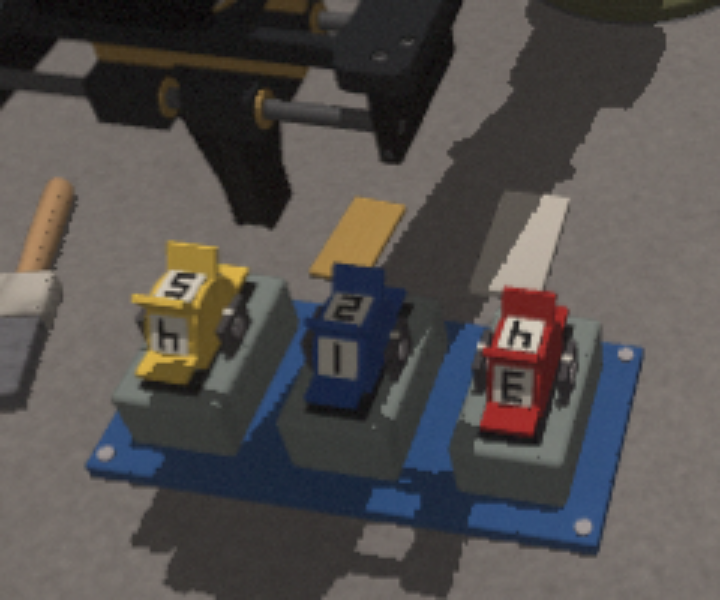

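View pics/w6.png

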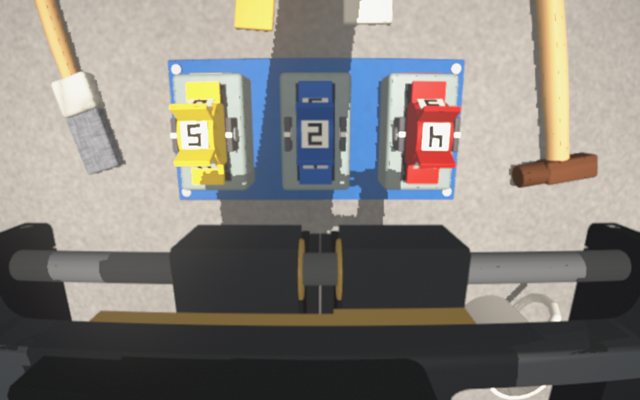

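The wrist picture has yellow 5 at (193,135), blue 2 at (314,134) and red 4 at (435,135). All three are within a few degrees of straight up, and the gripper is clear of everything, so I'm handing it in.

```bash
python3 - <<'E'
from cell import workorder, status
print(status.get_obs()["joint_velocities"].round(2)); print(workorder.sign_off())
E
```

```text
[ 0.03  0.05 -0.27 -0.13 -0.2   0.04 -0.03]
the job is handed in; nothing more can be done
None
```

The job code is dialled and handed in at about 7.8 s: yellow shows 5, blue shows 2 and red still shows 4. The interface gives no verdict.

- **Moves:** I closed the gripper and used it as a pusher. It rolled the blue wheel about 68° towards the robot and the yellow wheel about 39° away from it, each by pushing one rib. I never touched the red wheel.
- **Last checks:** In the last wrist and scene pictures all three numerals sit within about 5° of straight up, against the 15° allowed. The gripper was about 10 cm above the wheels, and the force readings I took never exceeded about 3 N.
- **Disagreement:** In the wrist picture every pad and the rack lay 1–3 pixels (up to about 3 mm) from the position I had fitted with the other two cameras. I corrected for it by about 2 mm when placing the pushes.

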